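# Slide a circuit board under the spring clip of a board jig

### The job

Put the circuit board home in the aluminium jig: press the long paddle of the jig's spring clip down with one fingertip so that the clip's nose lifts, and while holding it down push the board along its channel with the other fingertip, beneath the nose, right up to the stop at the far end. Keep the clip open until the board is against the stop, then let go so that the nose comes down on the board. Only push: do not lift the board or drag it against the clip, and leave the other things on the bench where they are.

Things in the scene. Friction and masses are not known exactly. Their poses are not given: they have to be found in the camera images.
- jig: Fixed aluminium plate 225 x 84 x 14 mm on the bench. Origin at bench level on the channel's mid-line; x runs along the channel to the stop (push direction), y to the clip's hinge side. Plate spans x -135 to +90, y -38 to +46; its top (deck) is at z = 14. Two 4 mm high guides along x leave a channel 53 mm wide (y -26.5 to +26.5), open at the -x end.
- jig_stop (a point): Middle of the stop's face at deck level (jig x = +75, z = 14): a steel bar across the channel's far end, 10 mm above the deck. The board's front edge comes to rest here.
- board: Loose green circuit board, 70 (x) x 50 (y) x 5 mm, about 60 g, flat on the deck in the channel. Origin at the centre of its underside, x towards the stop. Its flat front end starts 28 to 63 mm short of the clip's nose. Home: front edge on the stop, origin at jig x = +40.
- board_rear (a point): Middle of the board's rear face, at board x = -35, 8 mm above its underside. A grey connector block, 12 (x) x 40 (y) mm, flush with the rear edge, makes this an upright face 16 mm high, for pushing towards +x.
- clip (a joint): Angle (rad) of the spring clip about its hinge along jig x (at y = +38, z = 23 mm): 0 shut (nose 1 mm above the deck), growing as the paddle is pressed, 0.38 fully down. From 0.20 on the nose is clear of the board; 0.30 is a good value. It springs shut when released; at the paddle's mid-width it takes about 2.5 N to start, 6 N at the end. Resting on the board it reads about 0.12.
- clip_paddle (a point): Top of the clip's paddle, mid-length and mid-width, at jig x = -40, 64 mm from the channel's mid-line. Paddle: smooth steel plate 160 mm (jig x -120 to +40) x 38 mm (jig y about +40 to +78), 3 mm thick; a fingertip can slide along it. Shut, this point is 29 mm above the bench, outer edge higher by 3; at joint 0.30 it is 21 mm above the bench, 7 above the deck.
- clip_nose (a point): The clip's nose: steel arm 12 mm wide (jig x +49 to +61) from the hinge across to the channel's mid-line, with a foot there (y -4 to +6), at most 45 mm above the bench. This point is on top of the nose over the foot, 24.5 mm above the bench when shut.
- jar: Bystander: small clear jar, 36 mm across, 45 mm tall, beside the jig on its -y side. Origin under its centre.
- spool: Bystander: metal spool, 48 mm across, 32 mm tall, on the paddle's side of the jig. Origin under its centre.
- driver: Bystander: small blue screwdriver, 150 mm long, lying beside the jig on its -y side. Origin at its underside.
- meter: Bystander: red multimeter, 150 x 80 x 39 mm, lying on its back to the robot's right.
- pliers: Bystander: pliers with orange grips, about 160 mm long, lying to the robot's left.
- spare_board: Bystander: another, larger circuit board, 90 x 65 mm, lying loose on the bench to the robot's left, not in the jig.
- bottle: Bystander: glass bottle, 64 mm across, 190 mm tall, to the right beyond the jig.
There are look-alikes about, which are no part of the job. Leave any orange look-alike of the board alone.

How it is judged:
By the outcome, as a careful person would: the job done as asked, in the order asked, and still so for the second after the job is handed in, with the robot touching nothing.
It also fails if it takes over 35 s, if anything falls off the work surface, if the arm or the gripper's body presses on something with over 40 N, if the wrist force passes 120 N, or if a joint passes its speed limit or range.

### The arm

A 6-joint arm with a two-finger parallel gripper is mounted at the origin on the work surface. World frame = base frame: x ahead of the robot, y to its left, z up, the work surface at z = 0. Lengths are in m, angles in degrees, forces in N, time in s.
With the tool pointing down it reaches from about 0.35 to 0.875 m from the base axis. Payload 4.2 kg.
Tool frame: the origin (TCP) lies at the very end of the fingers, on their centre line; the grasp point (between the pads) lies 19 mm behind it (tcp_to_grasp is the z of the grasp point in the tool frame, in m); z points along the fingers, y is the direction in which the jaws open and shut (so a half turn about z gives the same grasp; the last joint's range is limited). The gripper opens to 87 mm and grips with 3 to 60 N. Pads are 19 mm wide; open, the fingers measure 117 mm over their backs; the gripper's body (75 mm by 190 mm) begins 51 mm behind the grasp point.
Start: joints at [-50.386, 22.042, 0.453, 0, -68.411, -14.817], TCP at [0.262, -0.567, 0.223] pointing down, gripper open.
Joint ranges: [-179.83, 179.83], [-69.29, 118.12], [-61.27, 80.66], [-181.25, 117.63], [-171.15, -9.14], [-177.46, 177.46]. Speed limits (degrees/s): [159.86, 159.86, 180, 180, 180, 180].

### API

Orientations are given as a 3x3 rotation matrix whose columns are the frame's x, y, z axes.
In Python, from station import sense, capture, camera_params, finish_job, tcp_to_grasp gives the robot as it stands.
- The arm moves only by the shell command python3 -m inch 'ROWS'. ROWS is JSON, a list of rows, each an object of numbers: "jaw": the closure in counts, from 0 (fully open) to 255 (shut); "x", "y", "z": the shift along the world's x, y, z normalised to -1 to 1, where 1 is 0.06 m; "ax", "ay", "az": the turn, a rotation vector about the world's x, y, z normalised to -1 to 1, where 1 is 10 degrees. A call has 1 to 12 rows; each row shifts and turns the pose as measured when the row begins; what a row does not reach is not made up. A row lasts 1/8 s, in which the tool goes at most 62.5 mm and 10.7 degrees, less where a joint would pass 70% of its speed; a pose out of reach is approached as far as the arm can. A call with a number of a shift or a turn outside -1 to 1 is refused whole. A call with a gripper value outside its range is refused whole. The fingers move at their own pace and stop on an object; the grip force is fixed at half the most. Time passes only in rows, so rows that do not move let the fingers close. It gives the time, the measured TCP pose, the force and the opening at its end, in the units of the state.
- sense(): the state, without advancing time (a new reading comes with each control period).
- capture(name): name is "scene" or "top"; returns the picture (400x640x3 uint8, red, green, blue); there is no depth.
- camera_params(name): a dict with "vfov" (degrees; the focal length in pixels is half the picture's height over the tangent of half this angle, whatever the lens; pixels are square), "cx", "cy" (the principal point, pixels), "R" (3x3) and "t" (3): a world point X has camera coordinates R X + t. Camera axes: x right, y down, z forward; pixel columns grow to the right and rows downward; lengths in m; the calibration is good to about 2 mm. A picture is of the moment at which its call begins. camera_params takes no time and is no camera call.
- finish_job(): hands the job in, once; it reports no verdict.
The state is a dict: "time_s": time; "joints": joint angles; "joint_velocities": joint speeds; "effort": joint torques, N m; "tcp_pos": TCP position; "ee_rot": TCP orientation; "wrist_force": force on the tool from outside, world axes, zero at the start; "moment": the same for the moment, N m; "gripper_width": opening from 0.0 (shut) to 1.0 (fully open).
Only numpy, scipy, OpenCV 4.12 (cv2) and the standard library are available. Lean on these libraries where they do the work, as an engineer would, in place of code of your own. Each camera call takes 0.05 s, during which the arm holds its last target.

## Working session

There is one attempt and no reset: what is moved stays moved. The work goes in short steps, Python scripts to look and compute and a shell command to move; the robot and the scene stay as the last step left them, time stands still between calls to the robot, and variables do not carry over. Pictures are saved under pics/ and viewed, and the job is handed in when it is done.

```bash
mkdir -p pics; ls; python3 - <<'E'
from station import *
import cv2
s=sense();print({k:s[k] for k in s})
print(tcp_to_grasp)
for n in("scene","top"):
    im=capture(n);cv2.imwrite(f"pics/{n}0.png",im[:,:,::-1]);print(camera_params(n))
E
```

```text
pics
{'time_s': 0.0, 'joints': array([-5.03847935e+01,  2.20923545e+01,  3.80610614e-01, -3.00514413e-02,
       -6.84121489e+01, -1.48172410e+01]), 'joint_velocities': array([ 0.06342201,  0.03814598,  0.09944307, -0.13205553,  0.02808153,
       -0.02687611]), 'effort': array([ 5.19967107e-04, -3.90664709e+01,  1.87410539e+01,  4.22009736e+00,
        1.09809585e-02, -1.72517030e-04]), 'tcp_pos': array([ 0.26191332, -0.56680952,  0.22144575]), 'ee_rot': array([[-9.07873474e-01, -4.19243068e-01, -1.00303531e-03],
       [-4.19244259e-01,  9.07871325e-01,  1.97668056e-03],
       [ 8.19173791e-05,  2.21509264e-03, -9.99997543e-01]]), 'wrist_force': array([-0.54166174, -0.21942949, -0.26155273]), 'moment': array([-0.02487749, -0.02178787, -0.02316204]), 'gripper_width': 0.9984879876865983}
-0.0187
{'vfov': 53.96936614221072, 'cx': 324.4240758922805, 'cy': 198.38311683743493, 'R': array([[-0.52938734,  0.84833673,  0.00859237],
       [ 0.59390876,  0.37781102, -0.7103036 ],
       [-0.60582293, -0.37092265, -0.70384299]]), 't': array([ 0.29320481, -0.29323276,  1.34711432])}
{'vfov': 51.800454559895655, 'cx': 314.4551919741732, 'cy': 198.88923614764335, 'R': array([[ 2.84617461e-02, -9.99594842e-01,  2.83003211e-04],
       [-9.95251011e-01, -2.83644263e-02, -9.31175820e-02],
       [ 9.30878819e-02,  2.36862975e-03, -9.95655079e-01]]), 't': array([-0.04347599,  0.53412007,  1.31755142])}
```

View pics/scene0.png

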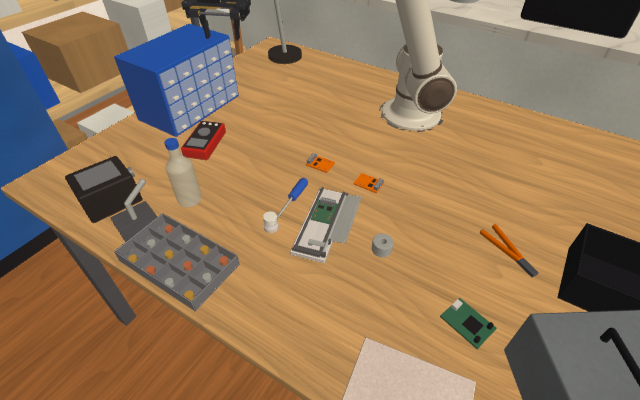

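View pics/top0.png

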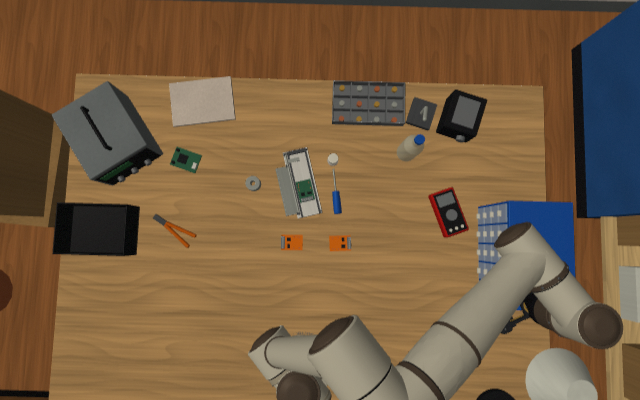

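The jig is at about (300,183) in the top view, with the clip paddle on its left and its far end facing away from the robot. The jar is at (333,160), the driver at (337,195) and the spool at (253,183). Next I'll zoom in.

```bash
python3 - <<'E'
import cv2
a=cv2.imread("pics/top0.png")[140:225,240:350];cv2.imwrite("pics/topz.png",cv2.resize(a,None,fx=7,fy=7,interpolation=cv2.INTER_CUBIC))
a=cv2.imread("pics/scene0.png")[175:270,255:400];cv2.imwrite("pics/scenez.png",cv2.resize(a,None,fx=5.5,fy=5.5,interpolation=cv2.INTER_CUBIC))
E
```

```text
(no output)
```

View pics/topz.png

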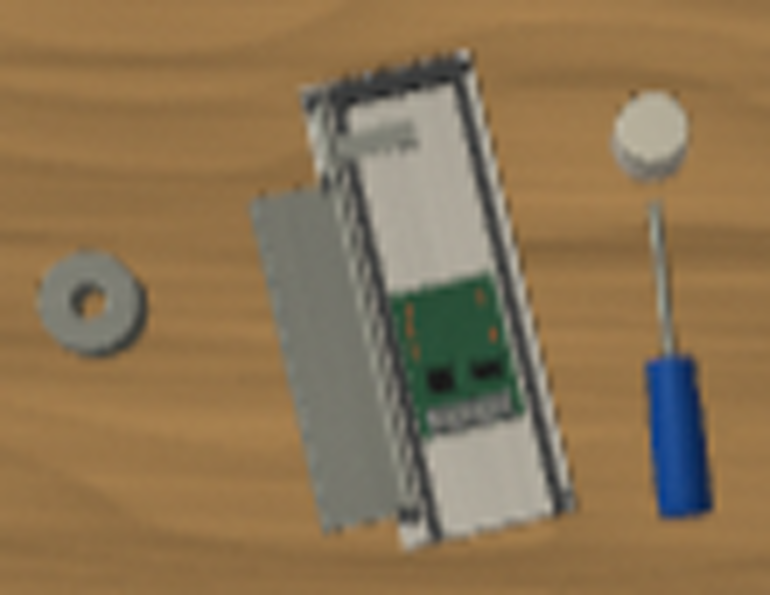

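View pics/scenez.png

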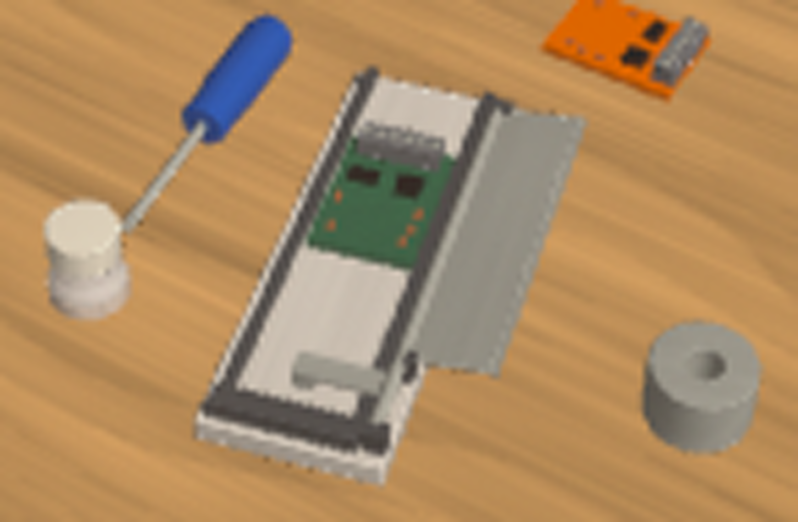

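```bash
cat > h.py <<'E'
import numpy as np,cv2
from station import *
from scipy.optimize import least_squares
def K(n):
    p=camera_params(n);f=200/np.tan(np.radians(p["vfov"]/2));return f,p
def proj(n,X):
    f,p=K(n);c=np.atleast_2d(X)@p["R"].T+p["t"];return np.c_[p["cx"]+f*c[:,0]/c[:,2],p["cy"]+f*c[:,1]/c[:,2]]
def ray(n,uv,z):
    f,p=K(n);d=p["R"].T@np.array([(uv[0]-p["cx"])/f,(uv[1]-p["cy"])/f,1]);o=-p["R"].T@p["t"];return o+d*(z-o[2])/d[2]
def j2w(q,P):
    P=np.atleast_2d(P)/1000.;c,s=np.cos(q[2]),np.sin(q[2]);return np.c_[q[0]+c*P[:,0]-s*P[:,1],q[1]+s*P[:,0]+c*P[:,1],P[:,2]]
E
python3 - <<'E'
from h import *
T=lambda u,v:((u+.5)/7-.5+240,(v+.5)/7-.5+140)
S=lambda u,v:((u+.5)/5.5-.5+255,(v+.5)/5.5-.5+175)
obs=[("top",(90,-38,14),T(470,55)),("top",(-135,-38,14),T(577,508)),("top",(-135,46,14),T(403,548)),("top",(40,78,32),T(250,200)),("top",(-120,78,32),T(325,533)),
("scene",(90,-38,0),S(197,437)),("scene",(90,46,0),S(385,483)),("scene",(90,-38,14),S(197,415)),("scene",(40,78,32),S(497,375)),("scene",(-120,78,32),S(585,118))]
def res(q):return np.ravel([proj(n,j2w(q,P))[0]-uv for n,P,uv in obs])
r=least_squares(res,[.55,.05,.2],loss='soft_l1',x_scale=[.01,.01,.01]);q=r.x
print(q,np.degrees(q[2]));print(res(q).reshape(-1,2).round(2))
for n in("top","scene"):
    rr=least_squares(lambda q:np.ravel([proj(m,j2w(q,P))[0]-uv for m,P,uv in obs if m==n]),q);print(n,rr.x)
np.save("q.npy",q)
w2j=lambda X:1000*(np.array([[np.cos(q[2]),np.sin(q[2])],[-np.sin(q[2]),np.cos(q[2])]])@(X[:2]-q[:2]))
for n,uv in(("top",T(388,296)),("top",T(488,274)),("scene",S(308,246)),("scene",S(412,268))):print("front",w2j(ray(n,uv,.019)))
for n,uv in(("top",T(425,437)),("top",T(524,412))):print("rear low",w2j(ray(n,uv,.019)))
for n,uv in(("top",T(432,434)),("top",T(512,415)),("scene",S(360,123)),("scene",S(445,140))):print("rear top",w2j(ray(n,uv,.030)))
print(w2j(ray("top",T(92,303),.032)),w2j(ray("top",T(652,130),.045)),w2j(ray("top",T(680,440),.02)))
for P in [(-40,64,29),(55,0,24.5),(-130,0,14)]:print(j2w(q,P))
for n in("top","scene"):
    im=cv2.imread(f"pics/{n}0.png");im=cv2.resize(im,None,fx=4,fy=4,interpolation=cv2.INTER_CUBIC)
    for pl in [[(-135,-38,14),(90,-38,14),(90,46,14),(-135,46,14)],[(-120,40,26),(40,40,26),(40,78,32),(-120,78,32)],[(75,-26.5,14),(-135,-26.5,14),(-135,26.5,14),(75,26.5,14)],[(49,-4,24.5),(61,-4,24.5),(61,36,24.5),(49,36,24.5)]]:
        cv2.polylines(im,[((proj(n,j2w(q,pl))+.5)*4-.5).round().astype(int)],True,(0,0,255),1)
    u,v=proj(n,j2w(q,(-20,10,14)))[0]*4;u,v=int(u),int(v)
    cv2.imwrite(f"pics/ov_{n}.png",cv2.resize(im[v-200:v+200,u-260:u+260],None,fx=1.5,fy=1.5))
E
```

```text
[0.61315618 0.01756678 0.25607018] 14.671740805978141
[[-0.34 -0.79]
 [-0.25  0.33]
 [-0.4   0.4 ]
 [-0.22 -0.15]
 [-0.18 -0.01]
 [-0.09 -0.03]
 [ 0.13  0.58]
 [-0.41  0.27]
 [-0.37 -1.6 ]
 [-0.08 -1.08]]
top [0.61305457 0.01669161 0.25657429]
scene [0.61344674 0.01878599 0.24570575]
front [-17.33875578  24.91610949]
front [-17.77509612 -23.16336752]
front [-11.48128783 -22.1860165 ]
front [-13.07307046  26.01452693]
rear low [-86.03445433  22.77748247]
rear low [-85.03996562 -24.94618014]
rear top [-86.41140751  19.15182227]
rear top [-86.15963482 -18.97065868]
rear top [-82.80829312 -20.55650499]
rear top [-84.14630935  20.36881184]
[  8.64949519 159.48261794] [  26.94155733 -111.69955576] [-114.36315815  -92.93119637]
[[0.55825049 0.06934868 0.029     ]]
[[0.66636278 0.03149722 0.0245    ]]
[[ 0.48739512 -0.01535973  0.014     ]]
```

View pics/ov_top.png

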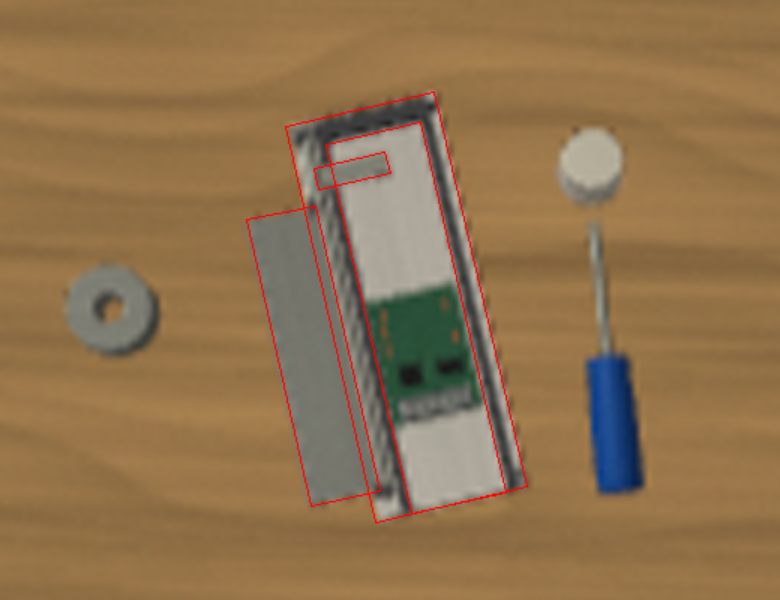

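View pics/ov_scene.png

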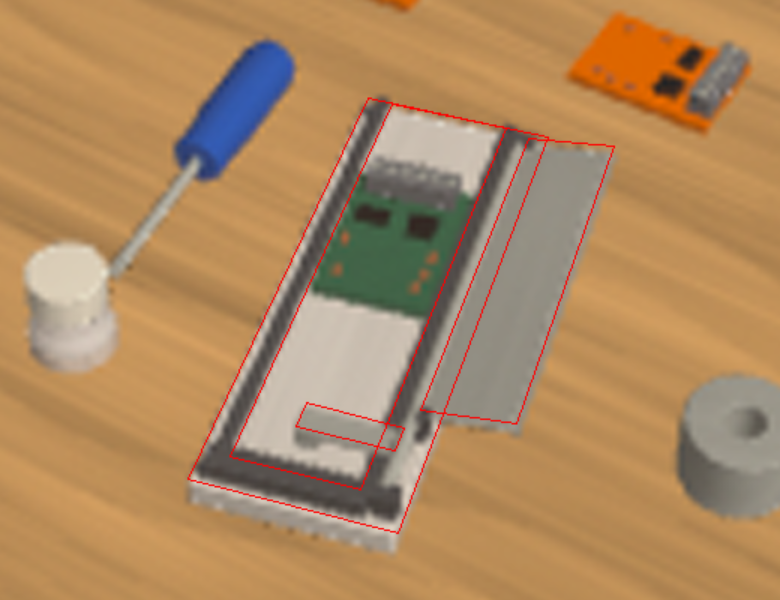

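```bash
python3 - <<'E'
from h import *
q=np.load("q.npy");s=sense()
P=j2w(q,(-104,31.5,120))[0];print(P,P-s["tcp_pos"],(P-s["tcp_pos"])/.06)
R=s["ee_rot"];print(np.degrees(np.arctan2(R[1,1],R[0,1]))-90, np.degrees(q[2]))
E
```

```text
[0.50456898 0.02169844 0.12      ] [ 0.24263582  0.58858454 -0.10161422] [ 4.04393041  9.80974228 -1.69357035]
24.789290587841776 14.671740805978141
```

```bash
python3 -m inch '[{"jaw":111,"x":0.37,"y":0.88,"az":-0.1},{"jaw":111,"x":0.37,"y":0.88,"az":-0.1},{"jaw":111,"x":0.37,"y":0.88,"az":-0.1},{"jaw":111,"x":0.37,"y":0.88,"az":-0.1},{"jaw":111,"x":0.37,"y":0.88,"az":-0.1},{"jaw":111,"x":0.37,"y":0.88,"az":-0.1},{"jaw":111,"x":0.37,"y":0.88,"az":-0.1},{"jaw":111,"x":0.37,"y":0.88,"az":-0.1},{"jaw":111,"x":0.37,"y":0.88,"az":-0.1},{"jaw":111,"x":0.37,"y":0.88,"az":-0.1},{"jaw":111,"x":0.37,"y":0.88,"az":-0.1},{"jaw":111}]'
cat > st.py <<'E'
from h import *
q=np.load("q.npy");s=sense();p=s["tcp_pos"];c,n=np.cos(q[2]),np.sin(q[2]);d=p[:2]-q[:2]
R=s["ee_rot"]
print("t",s["time_s"],"jig",((c*d[0]+n*d[1])*1000).round(1),((-n*d[0]+c*d[1])*1000).round(1),"z",(p[2]*1000).round(1),"yaw",np.degrees(np.arctan2(R[1,1],R[0,1])).round(2)-90,"tilt",R[2,:2].round(4),"w",s["gripper_width"])
f=s["wrist_force"];print("Fjig",(c*f[0]+n*f[1]).round(2),(-n*f[0]+c*f[1]).round(2),f[2].round(2))
E
python3 st.py
```

```text
t 0.1 jig -487.8 -476.4 z 221.6 yaw 24.790000000000006 tilt [0.0001 0.0019] w 1.0058991291173751
Fjig 0.25 0.04 0.17$[0]: bad value
```

```bash
python3 -m inch '[{"jaw":111,"x":0.37,"y":0.88,"z":0,"ax":0,"ay":0,"az":-0.1}]'; python3 st.py
```

```text
time_s: 0.22
tcp_pos: [0.2836, -0.5158, 0.2204]
ee_rot: [[-0.917, -0.399, -0.002], [-0.399, 0.917, 0.001], [0.001, 0.002, -1.0]]
wrist_force: [1.1, 0.3, 0.7]
gripper_width: 0.951
t 0.225 jig -453.9 -432.5 z 220.4 yaw 23.510000000000005 tilt [0.0011 0.0017] w 0.9513808908143281
Fjig 1.13 0.05 0.66
```

```bash
python3 -m inch '[{"jaw":111,"x":0.37,"y":0.88,"z":0,"ax":0,"ay":0,"az":-0.1},{"jaw":111,"x":0.37,"y":0.88,"z":0,"ax":0,"ay":0,"az":-0.1},{"jaw":111,"x":0.37,"y":0.88,"z":0,"ax":0,"ay":0,"az":-0.1},{"jaw":111,"x":0.37,"y":0.88,"z":0,"ax":0,"ay":0,"az":-0.1},{"jaw":111,"x":0.37,"y":0.88,"z":0,"ax":0,"ay":0,"az":-0.1},{"jaw":111,"x":0.37,"y":0.88,"z":0,"ax":0,"ay":0,"az":-0.1},{"jaw":111,"x":0.37,"y":0.88,"z":0,"ax":0,"ay":0,"az":-0.1},{"jaw":111,"x":0.37,"y":0.88,"z":0,"ax":0,"ay":0,"az":-0.1},{"jaw":111,"x":0.37,"y":0.88,"z":0,"ax":0,"ay":0,"az":-0.1},{"jaw":111,"x":0,"y":0,"z":0,"ax":0,"ay":0,"az":0}]'; python3 st.py; python3 - <<'E'
from h import *
q=np.load("q.npy");s=sense();P=j2w(q,(-104,31.5,120))[0];print((P-s["tcp_pos"])/.06)
E
```

```text
time_s: 1.48
tcp_pos: [0.4859, -0.0217, 0.2173]
ee_rot: [[-0.969, -0.247, -0.004], [-0.247, 0.969, 0.004], [0.003, 0.005, -1.0]]
wrist_force: [0.7, -0.3, 0.7]
gripper_width: 0.563
t 1.475 jig -133.1 -5.8 z 217.3 yaw 14.290000000000006 tilt [0.0029 0.0053] w 0.5634924377884717
Fjig 0.64 -0.48 0.73
[ 0.31184585  0.72356403 -1.62121492]
```

```bash
python3 -m inch '[{"jaw":111,"x":0.31,"y":0.72,"z":0,"ax":-0.03,"ay":0.02,"az":0.04},{"jaw":111,"x":0,"y":0,"z":-0.8,"ax":0,"ay":0,"az":0},{"jaw":111,"x":0,"y":0,"z":-0.8,"ax":0,"ay":0,"az":0},{"jaw":111,"x":0,"y":0,"z":-0.8,"ax":0,"ay":0,"az":0},{"jaw":111,"x":0,"y":0,"z":0,"ax":0,"ay":0,"az":0}]'; python3 st.py; cat > look.py <<'E'
import sys
from h import *
q=np.load("q.npy");tag=sys.argv[1]
for n in("top","scene"):
    im=capture(n)[:,:,::-1];u,v=proj(n,j2w(q,(-20,10,14)))[0].astype(int)
    im=im[max(v-55,0):v+55,u-70:u+70];cv2.imwrite(f"pics/{n}_{tag}.png",cv2.resize(im,None,fx=5,fy=5,interpolation=cv2.INTER_CUBIC))
E
python3 look.py a
```

```text
time_s: 2.1
tcp_pos: [0.5034, 0.0205, 0.07]
ee_rot: [[-0.968, -0.253, -0.008], [-0.253, 0.968, -0.001], [0.008, 0.001, -1.0]]
wrist_force: [0.4, 0.6, -0.2]
gripper_width: 0.569
t 2.1 jig -105.4 30.6 z 70.0 yaw 14.629999999999995 tilt [0.0077 0.0007] w 0.5694168511085873
Fjig 0.54 0.5 -0.21
```

View pics/scene_a.png

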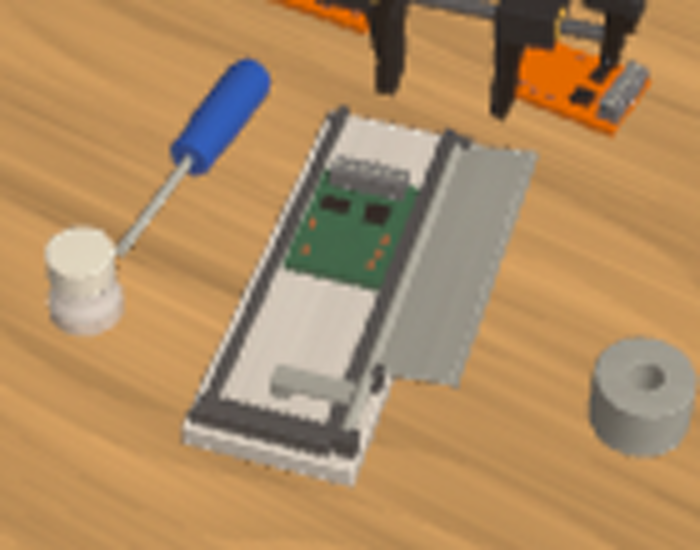

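View pics/top_a.png

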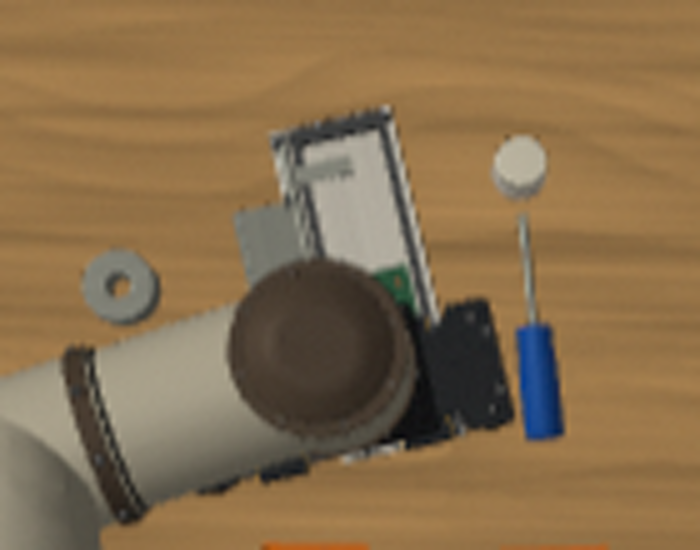

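Both fingertips can be seen in the scene crop at (388,90) and (500,113). I'll compare those with the expected positions.

```bash
python3 - <<'E'
from h import *
q=np.load("q.npy");u0,v0=proj("scene",j2w(q,(-20,10,14)))[0].astype(int)
c,s=np.cos(q[2]),np.sin(q[2])
for a in((388,90),(500,113)):
    X=ray("scene",((a[0]+.5)/5-.5+u0-70,(a[1]+.5)/5-.5+v0-55),.07);d=X[:2]-q[:2];print(1000*(c*d[0]+s*d[1]),1000*(-s*d[0]+c*d[1]))
for y in(-1.4,62.6):print((proj("scene",j2w(q,(-105.4,y,70)))[0]-[u0-70,v0-55])*5)
E
```

```text
-98.14813971437073 3.8954988055148605
-99.01359948974385 61.63299557053711
[380.05163793  76.5693274 ]
[503.04446719 103.0435281 ]
```

```bash
python3 -m inch '[{"jaw":111,"x":0.01,"y":0.02,"z":-0.6,"ax":0.01,"ay":0.04,"az":0},{"jaw":111,"x":0,"y":0,"z":0,"ax":0,"ay":0,"az":0}]'; python3 st.py;  python3 -m inch '[{"jaw":111,"x":0,"y":0,"z":-0.1,"ax":0,"ay":0,"az":0},{"jaw":111,"x":0,"y":0,"z":0,"ax":0,"ay":0,"az":0}]'; python3 st.py
```

```text
time_s: 2.45
tcp_pos: [0.5119, 0.0235, 0.0427]
ee_rot: [[-0.967, -0.254, 0.005], [-0.254, 0.967, 0.006], [-0.007, 0.004, -1.0]]
wrist_force: [0.1, -0.5, -0.5]
gripper_width: 0.562
t 2.45 jig -96.4 31.3 z 42.7 yaw 14.730000000000004 tilt [-0.0066  0.0042] w 0.5622746136865727
Fjig -0.05 -0.46 -0.46
time_s: 2.7
tcp_pos: [0.5149, 0.0241, 0.0408]
ee_rot: [[-0.967, -0.255, 0.013], [-0.255, 0.967, 0.008], [-0.015, 0.004, -1.0]]
wrist_force: [-0.3, -0.2, 0.2]
gripper_width: 0.562
t 2.7 jig -93.4 31.2 z 40.8 yaw 14.780000000000001 tilt [-0.0148  0.0042] w 0.5616855528207076
Fjig -0.38 -0.14 0.17
```

```bash
python3 -c "
from station import *
s=sense();print(s['joints'].round(2),s['joint_velocities'].round(2))"
```

```text
[ 20.65  23.47 -28.26  -0.25 -37.4  -95.67] [-0.13 -1.83  1.62  0.79 -0.41  0.02]
```

```bash
python3 st.py; python3 -c "
from h import *
s=sense();print(s['effort'].round(2))
im=capture('scene')[:,:,::-1];cv2.imwrite('pics/sc_b.png',cv2.resize(im[0:300,180:560],None,fx=2,fy=2,interpolation=cv2.INTER_CUBIC))"; python3 st.py
```

```text
t 2.7 jig -93.4 31.2 z 40.8 yaw 14.780000000000001 tilt [-0.0148  0.0042] w 0.5616855528207076
Fjig -0.38 -0.14 0.17
[ 1.000e-02 -3.359e+01  1.238e+01  2.750e+00 -2.000e-02  0.000e+00]
t 2.75 jig -92.8 31.2 z 41.2 yaw 14.799999999999997 tilt [-0.0162  0.0041] w 0.5646852944352706
Fjig 0.11 -0.26 0.44
```

View pics/sc_b.png

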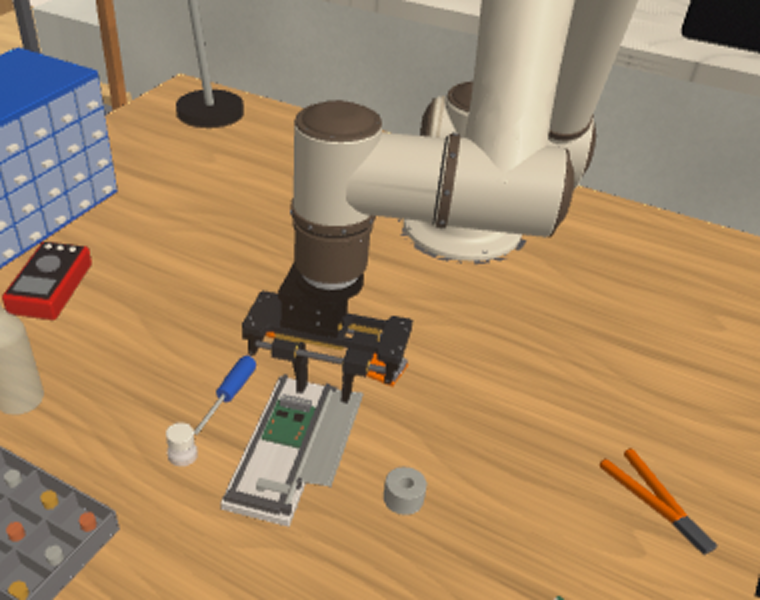

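```bash
python3 -m inch '[{"jaw":111,"x":0,"y":0,"z":0,"ax":0,"ay":0,"az":0}]' >/dev/null; python3 st.py; python3 -m inch '[{"jaw":111,"x":-0.2,"y":-0.05,"z":0,"ax":0,"ay":0.06,"az":0}]'>/dev/null;python3 st.py; python3 -c "
from station import *
s=sense();print(s['joints'].round(2),s['joint_velocities'].round(2),s['effort'].round(2))"
```

```text
t 2.875 jig -92.4 31.3 z 42.1 yaw 14.810000000000002 tilt [-0.0178  0.0041] w 0.5644804385391613
Fjig -0.65 -0.49 -0.71
t 3.0 jig -104.4 31.5 z 42.5 yaw 14.819999999999993 tilt [-0.0085  0.0069] w 0.5620634478753862
Fjig 0.27 -0.17 0.44
[ 20.69  22.65 -29.27  -0.57 -37.56 -95.42] [  0.21  -6.38 -10.25  -3.47  -1.72   1.99] [ 2.000e-02 -3.264e+01  1.294e+01  2.920e+00  2.000e-02 -3.000e-02]
```

```bash
python3 -m inch '[{"jaw":111,"x":0,"y":0,"z":0,"ax":0,"ay":0,"az":0}]' >/dev/null; python3 st.py; python3 -m inch '[{"jaw":111,"x":-0.05,"y":0,"z":-0.13,"ax":0,"ay":0.05,"az":0}]'>/dev/null;python3 st.py;python3 -m inch '[{"jaw":111,"x":0,"y":0,"z":0,"ax":0,"ay":0,"az":0}]' >/dev/null; python3 st.py; 
```

```text
t 3.125 jig -105.7 31.4 z 42.6 yaw 14.799999999999997 tilt [-0.0074  0.0071] w 0.5629618065936315
Fjig -0.35 0.62 -0.15
t 3.25 jig -108.2 32.2 z 35.1 yaw 14.810000000000002 tilt [-0.0004  0.0095] w 0.5630883592495225
Fjig -0.85 -0.25 -0.46
t 3.375 jig -109.0 32.3 z 34.2 yaw 14.799999999999997 tilt [0.0017 0.0095] w 0.5669968736952948
Fjig -0.11 -0.84 0.19
```

```bash
python3 -m inch '[{"jaw":111,"x":0.04,"y":0,"z":-0.1,"ax":0,"ay":0,"az":0},{"jaw":111,"x":0,"y":0,"z":0,"ax":0,"ay":0,"az":0}]' >/dev/null; python3 st.py; python3 -m inch '[{"jaw":111,"x":0,"y":0,"z":-0.08,"ax":0,"ay":0,"az":0}]'>/dev/null;python3 st.py;
```

```text
t 3.625 jig -106.2 31.7 z 27.8 yaw 14.819999999999993 tilt [0.0019 0.0094] w 0.5630313301831421
Fjig -0.3 0.44 2.11
t 3.75 jig -106.0 31.9 z 23.2 yaw 14.829999999999998 tilt [0.0014 0.0096] w 0.5661285915037324
Fjig -0.97 1.38 5.17
```

```bash
python3 -m inch '[{"jaw":111,"x":0,"y":0,"z":-0.04,"ax":0,"ay":0,"az":0}]' >/dev/null; python3 st.py; python3 -m inch '[{"jaw":111,"x":0,"y":0,"z":0,"ax":0,"ay":0,"az":0}]'>/dev/null;python3 st.py; python3 look.py c
```

```text
t 3.875 jig -105.9 31.9 z 20.8 yaw 14.849999999999994 tilt [0.0015 0.0095] w 0.563528945374439
Fjig -1.52 -0.0 6.32
t 4.0 jig -105.9 31.9 z 21.0 yaw 14.870000000000005 tilt [0.0015 0.0093] w 0.5661332858528129
Fjig -1.7 0.46 6.44
```

View pics/scene_c.png

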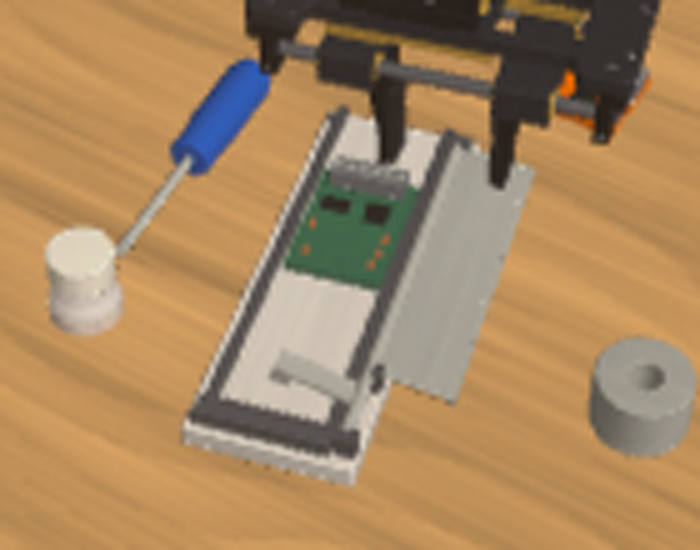

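Pressing has lifted the nose (scene crop, around (310,370)), and the pushing finger at (388,158) is behind the connector. Next is the push.

```bash
python3 -m inch '[{"jaw":111,"x":0.12,"y":0.031,"z":0,"ax":0,"ay":0,"az":0},{"jaw":111,"x":0.12,"y":0.031,"z":0,"ax":0,"ay":0,"az":0}]' >/dev/null; python3 st.py; python3 -m inch '[{"jaw":111,"x":0.12,"y":0.031,"z":0,"ax":0,"ay":0,"az":0},{"jaw":111,"x":0.12,"y":0.031,"z":0,"ax":0,"ay":0,"az":0}]'>/dev/null;python3 st.py
```

```text
t 4.35 jig -96.1 31.4 z 20.6 yaw 14.849999999999994 tilt [0.0126 0.009 ] w 0.565715818988613
Fjig -4.71 0.44 6.14
t 4.6 jig -87.6 30.9 z 19.8 yaw 14.810000000000002 tilt [0.0271 0.0086] w 0.5645129651727135
Fjig -6.05 0.62 7.87
```

```bash
python3 -m inch '[{"jaw":111,"x":0,"y":0,"z":0.015,"ax":0,"ay":-0.12,"az":0}]' >/dev/null; python3 st.py; python3 look.py d
```

```text
t 4.725 jig -87.1 30.9 z 20.8 yaw 14.819999999999993 tilt [0.006 0.003] w 0.568778761331191
Fjig -0.43 2.07 5.72
```

View pics/scene_d.png

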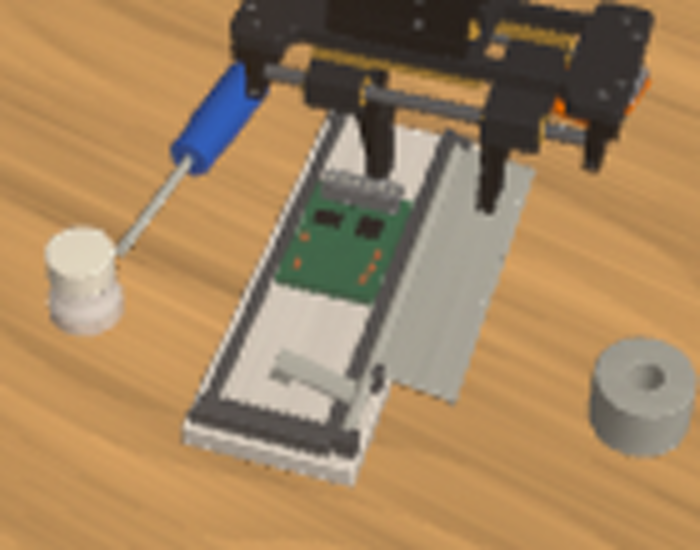

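The board has moved forward (its front edge is now near row 298, from about 288) and the nose is still up.

```bash
python3 -m inch '[{"jaw":111,"x":0.12,"y":0.033,"z":0,"ax":0,"ay":-0.03,"az":0},{"jaw":111,"x":0.12,"y":0.033,"z":0.004,"ax":0,"ay":-0.03,"az":0},{"jaw":111,"x":0.12,"y":0.033,"z":0.004,"ax":0,"ay":-0.03,"az":0}]' >/dev/null; python3 st.py; python3 -m inch '[{"jaw":111,"x":0.12,"y":0.033,"z":0.004,"ax":0,"ay":-0.03,"az":0},{"jaw":111,"x":0.12,"y":0.033,"z":0.004,"ax":0,"ay":-0.03,"az":0},{"jaw":111,"x":0.12,"y":0.033,"z":0.004,"ax":0,"ay":-0.03,"az":0}]'>/dev/null;python3 st.py
```

```text
t 5.2 jig -73.1 30.5 z 21.0 yaw 14.810000000000002 tilt [ 0.0079 -0.0019] w 0.5653964815957927
Fjig -5.16 1.9 7.73
t 5.575 jig -60.3 30.0 z 20.5 yaw 14.75 tilt [ 0.0143 -0.007 ] w 0.5594614576933522
Fjig -5.72 0.99 7.38
```

```bash
python3 -m inch '[{"jaw":111,"x":0.12,"y":0.038,"z":0.004,"ax":0.02,"ay":-0.06,"az":0},{"jaw":111,"x":0.12,"y":0.038,"z":0.004,"ax":0.02,"ay":-0.06,"az":0},{"jaw":111,"x":0.12,"y":0.038,"z":0.004,"ax":0.02,"ay":-0.06,"az":0},{"jaw":111,"x":0.12,"y":0.038,"z":0.004,"ax":0.02,"ay":-0.06,"az":0}]' >/dev/null; python3 st.py; python3 look.py e
```

```text
t 6.075 jig -43.2 30.3 z 20.0 yaw 14.670000000000002 tilt [-0.0011 -0.0055] w 0.5610127872460038
Fjig -6.43 1.63 8.85
```

View pics/scene_e.png

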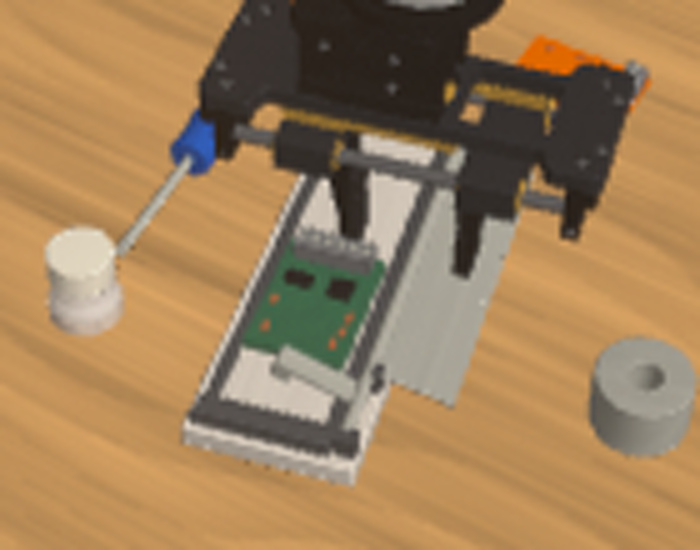

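View pics/top_e.png

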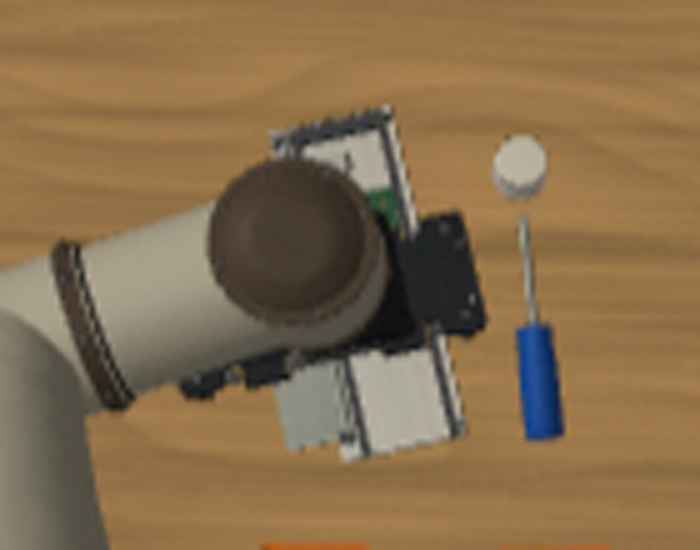

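The front edge of the board is just short of the lifted nose, at about (290,350). I'll carry on beneath it.

```bash
python3 -m inch '[{"jaw":111,"x":0.12,"y":0.035,"z":0.014,"ax":0.02,"ay":-0.04,"az":0},{"jaw":111,"x":0.12,"y":0.035,"z":0.01,"ax":0.02,"ay":-0.04,"az":0},{"jaw":111,"x":0.12,"y":0.035,"z":0.01,"ax":0.02,"ay":-0.03,"az":0}]' >/dev/null; python3 st.py;  python3 -m inch '[{"jaw":111,"x":0.12,"y":0.035,"z":0.008,"ax":0.02,"ay":-0.03,"az":0},{"jaw":111,"x":0.12,"y":0.035,"z":0.008,"ax":0.02,"ay":-0.03,"az":0}]' >/dev/null; python3 st.py; python3 look.py f
```

```text
t 6.55 jig -29.3 30.3 z 20.9 yaw 14.650000000000006 tilt [-0.0035 -0.0009] w 0.5663391458957799
Fjig -4.5 1.38 7.0
t 6.8 jig -19.8 30.3 z 21.2 yaw 14.64 tilt [-0.003   0.0028] w 0.5683494984950772
Fjig -4.51 0.79 6.81
```

View pics/scene_f.png

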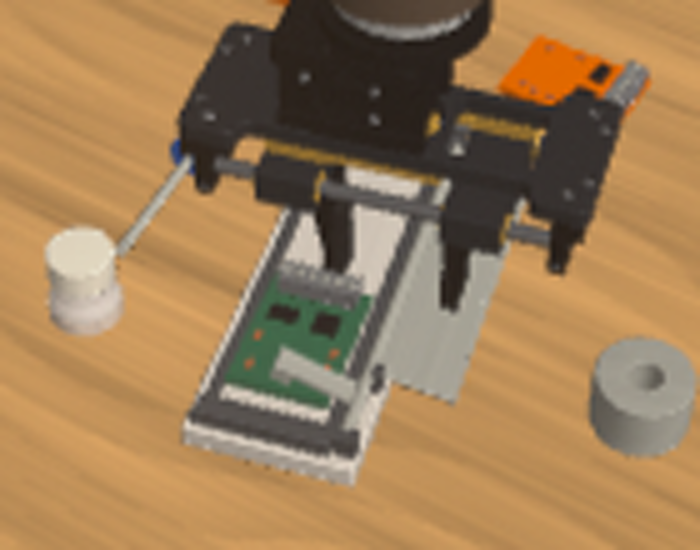

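The board is beneath the raised nose, leaving a gap of about 12–15 mm to the stop.

```bash
python3 -m inch '[{"jaw":111,"x":0.12,"y":0.033,"z":0.004,"ax":0,"ay":-0.03,"az":0},{"jaw":111,"x":0.08,"y":0.023,"z":0.004,"ax":0,"ay":-0.02,"az":0}]' >/dev/null; python3 st.py;  python3 -m inch '[{"jaw":111,"x":0.06,"y":0.016,"z":0.004,"ax":0,"ay":-0.02,"az":0}]' >/dev/null; python3 st.py; python3 -m inch '[{"jaw":111,"x":0.06,"y":0.016,"z":0.004,"ax":0,"ay":-0.02,"az":0}]' >/dev/null; python3 st.py;
```

```text
t 7.15 jig -12.2 29.9 z 21.2 yaw 14.620000000000005 tilt [ 0.0001 -0.    ] w 0.5660999516154555
Fjig -6.03 1.62 7.68
t 7.275 jig -11.5 29.9 z 21.1 yaw 14.61 tilt [ 0.0034 -0.0011] w 0.5634454474080218
Fjig -5.79 1.51 7.4
t 7.4 jig -10.8 29.7 z 21.0 yaw 14.599999999999994 tilt [ 0.007  -0.0021] w 0.5626533673309421
Fjig -5.42 1.98 7.2
```

```bash
python3 -m inch '[{"jaw":111,"x":0.1,"y":0.028,"z":0.004,"ax":0.01,"ay":-0.03,"az":0}]' >/dev/null; python3 st.py;  python3 -m inch '[{"jaw":111,"x":0.1,"y":0.028,"z":0.004,"ax":0.01,"ay":-0.03,"az":0}]' >/dev/null; python3 st.py; python3 -m inch '[{"jaw":111,"x":0.1,"y":0.028,"z":0.004,"ax":0.01,"ay":-0.03,"az":0}]' >/dev/null; python3 st.py;python3 look.py g
```

```text
t 7.525 jig -7.8 29.6 z 21.0 yaw 14.590000000000003 tilt [ 0.0085 -0.002 ] w 0.5631781397441056
Fjig -6.42 1.83 7.99
t 7.65 jig -4.6 29.5 z 21.0 yaw 14.590000000000003 tilt [ 0.0098 -0.0019] w 0.5650241936066058
Fjig -5.84 1.68 7.19
t 7.775 jig -4.3 29.5 z 20.6 yaw 14.510000000000005 tilt [ 0.0179 -0.0016] w 0.5673399786649292
Fjig -13.24 2.68 13.31
```

View pics/scene_g.png

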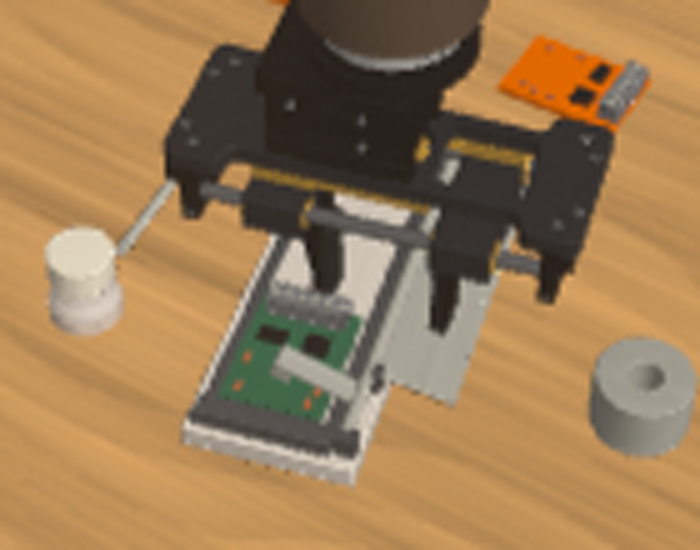

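The push force jumped to 13 N with no further motion at the predicted position, and the picture shows the board against the stop. I'll push once more to confirm, then ease back slightly and lift.

```bash
python3 -m inch '[{"jaw":111,"x":0.1,"y":0.028,"z":0.006,"ax":0,"ay":-0.06,"az":0}]' >/dev/null; python3 st.py;  python3 -m inch '[{"jaw":111,"x":-0.07,"y":-0.018,"z":0.0,"ax":0,"ay":0,"az":0}]' >/dev/null; python3 st.py; python3 look.py h
```

```text
t 8.0 jig -4.4 29.4 z 20.5 yaw 14.409999999999997 tilt [ 0.0213 -0.0042] w 0.5648197520254531
Fjig -11.5 2.75 11.09
t 8.125 jig -5.6 29.6 z 22.0 yaw 14.459999999999994 tilt [ 0.0136 -0.0045] w 0.5683003442524535
Fjig 6.24 1.57 7.04
```

View pics/scene_h.png

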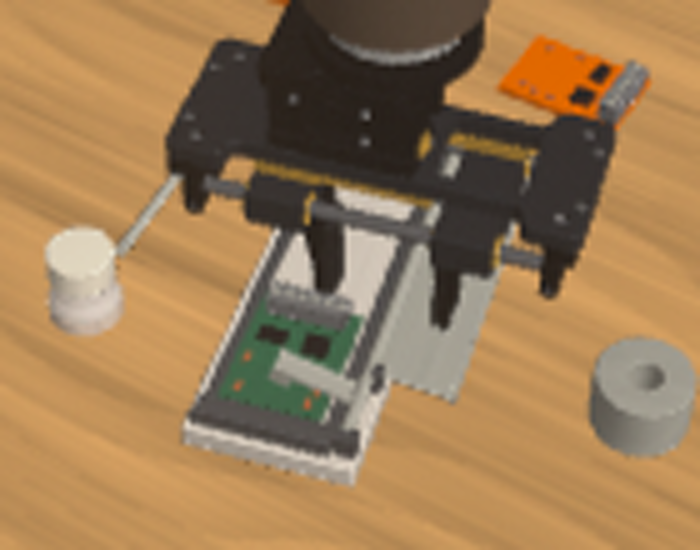

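```bash
python3 -m inch '[{"jaw":111,"x":-0.02,"y":-0.005,"z":0.07,"ax":0,"ay":0,"az":0},{"jaw":111,"x":-0.03,"y":-0.008,"z":0.1,"ax":0,"ay":0,"az":0},{"jaw":111,"x":-0.03,"y":-0.008,"z":0.3,"ax":0,"ay":0,"az":0},{"jaw":111,"x":0,"y":0,"z":0.8,"ax":0,"ay":0,"az":0},{"jaw":111,"x":0,"y":0,"z":0.8,"ax":0,"ay":0,"az":0},{"jaw":111,"x":-0.3,"y":-0.1,"z":0.8,"ax":0,"ay":0,"az":0},{"jaw":111,"x":-0.8,"y":-0.2,"z":0.5,"ax":0,"ay":0,"az":0},{"jaw":111,"x":-0.8,"y":-0.2,"z":0,"ax":0,"ay":0,"az":0},{"jaw":111,"x":-0.8,"y":-0.2,"z":0,"ax":0,"ay":0,"az":0},{"jaw":111,"x":0,"y":0,"z":0,"ax":0,"ay":0,"az":0}]' >/dev/null; python3 st.py; python3 look.py i
```

```text
t 9.475 jig -187.8 28.6 z 234.3 yaw 14.39 tilt [ 0.0149 -0.005 ] w 0.5615348927658088
Fjig 0.41 -0.12 -0.28
```

View pics/scene_i.png

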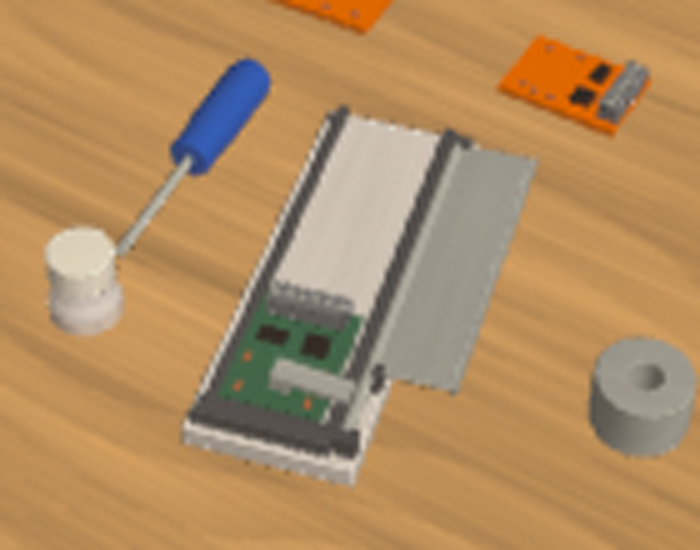

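View pics/top_i.png

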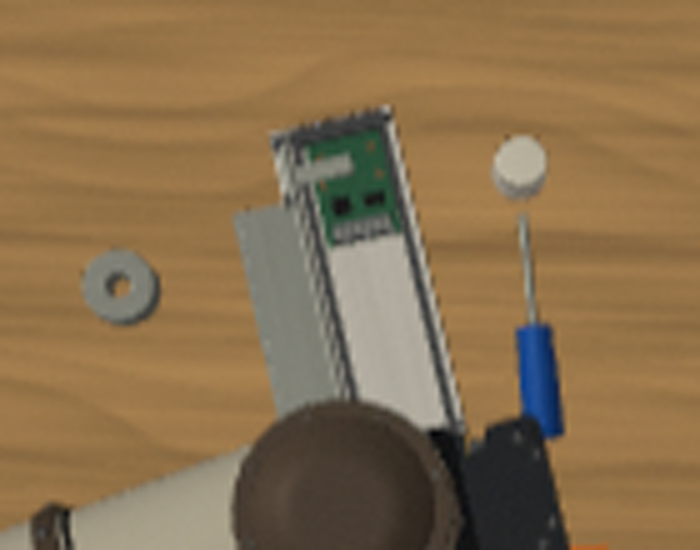

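The board sits against the stop with the nose resting on it. The jar, spool, driver and orange look-alikes are where they were. I'm handing it in.

```bash
python3 -c "
from station import *
print(finish_job())"
```

```text
the job is handed in; nothing more can be done
None
```

The board is home against the stop with the clip's nose resting on it, and the job was handed in at about 9.5 s of the 35 s allowed; no verdict was given.

**What I did:** I set the gripper about 49 mm open, with one fingertip on the paddle and the other behind the connector block. I pressed the paddle to a tip height of about 21 mm, and the pictures showed the nose lift. I then slid along the channel until the board met the stop, eased back about a millimetre, let the paddle up and withdrew.

**Last checks:**
- **At the stop:** the push force rose from about 6 to 13 N with no further motion, at jig x = -4.3 mm (predicted -4.5). A second push gained nothing.
- **Final pictures:** neither view shows a gap at the stop. The nose is on the board, and the jar, spool, driver and the visible orange boards have not moved. I did not check the items farther off (meter, pliers, spare board, bottle) again.
- **Hand-in:** the wrist force was about 0.5 N, with the gripper well clear.

**What disagreed:**
- **Jig position:** the two cameras placed the jig about 2 mm apart.
- **Drift:** the arm drifted about 12 mm in x during the free descent. I corrected this before touching anything.
- **Paddle force:** the downward force reached 7 to 9 N during the slide and briefly 13 N at the stop, above the quoted 6 N. The clip was probably near its end of travel at times. I could not read its angle directly.

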